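# Push a roll of tape through the spring flap of the tape bin

## Task

Put the small yellow roll of tape away in the plywood tape bin without picking it up: push the bin's spring flap open with one finger and, while that finger keeps it open, push the roll along the ledge and through the doorway with the other finger, until it drops into the bin. Do not shove the flap with the roll; then draw the fingers back so that the flap shuts behind it, and leave the things around alone.

Things in the scene. Friction and masses are not known exactly. Their poses are not given: they have to be found in the camera images.
- tape_bin: Plywood tape bin fixed to the bench, 298 x 160 mm. Origin on the bench below the doorway's middle; x points from the ledge through the doorway into the bin, y left, z up. Ledge: x -180 to 0, top z 62, low rails (top z 75) at its sides. Bin: open above, inside x 0 to 108, floor z 8, walls to z 61. Ledge and bin are 140 wide inside (y -70 to 70). All in mm.
- flap (a joint): Angle of the aluminium spring flap across the doorway: 0 shut, grows as it swings into the bin, at most 1.5; it cannot swing towards the ledge. Upright hinge at bin x 0, y +70 mm; it reaches 138 mm from there to y -68. A spring of 0.24 (shut) to 0.28 N m (open) always shuts it: some 8 N when pushed 30 mm from the hinge. Let go, it closes within a second.
- doorway (a point): Middle of the doorway at ledge height (bin x 0, y 0, z 62 mm); axes as the bin's. The doorway has no lintel, only two posts, 11 mm thick, at bin y +75 and -75, top z 110 mm.
- flap_edge (a point): Free end of the flap, half-way up (z 86 mm). The flap is a plate 4 mm thick (6 at its top edge), from z 66 to z 107 mm; it swings above the bin's walls. At angle a its free end lies at bin x = 138 sin a, y = 70 - 138 cos a (mm).
- roll_mid (a point): Centre of the small yellow roll of tape, half-way up: 56 mm across, 22 mm high, hole 26 mm, about 60 g. It lies flat on the ledge (top at z 84 mm) with its centre 80 to 120 mm before the doorway.
- tape_roll: The same roll of tape; origin at the centre of its underside, z along its axis.
- spool: Bystander: orange spool of thread, 43 mm across, 47 mm high, upright on the bench at the right of the bin; origin at its underside.
- white_roll: Bystander: white roll of tape, 66 mm across, 22 mm high, flat on the bench at the left of the bin; origin at its underside.
- battery: Bystander: battery, 15 mm thick, 50 mm long, on the bench at the right of the ledge; origin at its underside.
- driver: Bystander: screwdriver with a blue handle, 181 x 64 mm overall, lying on the bench at the left; origin at its underside.
Things that resemble listed ones, but are neither listed nor needed, are in the scene too. Of the things like the tape_roll, leave any that is green; of the rest the smaller one is meant.

How it is judged:
On the way, in this order (a step that is already met when the one before it is completed fails the run):
1. a finger holds the flap open while the roll still lies on the ledge, before the doorway (value of joint flap above 0.25 rad and contact force between the fingers and flap above 0.2 N and x of roll_mid in the frame of tape_bin below -0.028 m and z of roll_mid in the frame of tape_bin above 0.066 m), for 0.1 s.
2. the roll passes the doorway, pushed by a finger, while a finger keeps the flap open (value of joint flap above 0.4 rad and contact force between the fingers and flap above 0.2 N and contact force between the fingers and tape_roll above 0.03 N and x of roll_mid in the frame of tape_bin between -0.022 and 0.03 m), for 0.1 s.
At the end, for the whole second after the job is handed in: The roll lies at rest inside the bin behind the doorway, its centre less than 45 mm above the bench, and the flap is shut (within 0.06 rad) (x of roll_mid in the frame of tape_bin between 0.01 and 0.108 m and y of roll_mid in the frame of tape_bin between -0.07 and 0.07 m and z of roll_mid in the frame of tape_bin below 0.045 m and value of joint flap below 0.06 rad and linear speed of tape_roll below 0.02 m/s); the robot touches nothing.
It fails at once if the roll is lifted (centre more than 20 mm above where it lies on the ledge) (z of roll_mid in the frame of tape_bin above 0.093 m).
It fails at once if the roll is shoved against the flap (over 1.5 N) (contact force between tape_roll and flap above 1.5 N).
It fails at once if a bystander is moved more than 30 mm (distance of any of spool, white_roll, battery, driver from where it was at the start of the episode above 0.03 m).
It also fails if it takes over 42 s, if anything falls off the work surface, if the arm or the gripper's body presses on something with over 40 N, if the wrist force passes 120 N, or if a joint passes its speed limit or range.

## Robot

A 7-joint arm with a two-finger parallel gripper is mounted at the origin on a cart in front of the work surface, level with it; the furniture and walls round the work are solid. World frame = base frame: x ahead of the robot, y to its left, z up, the work surface at z = 0. Lengths are in m, angles in rad, forces in N, time in s.
With the tool pointing down it reaches from about 0.4 to 0.85 m from the base axis. Payload 10.4 kg.
Tool frame: the origin (TCP) lies at the very end of the fingers, on their centre line; the grasp point (between the pads) lies 19 mm behind it (r.pinch_z is the distance from the TCP to the grasp point, in m); z points along the fingers, y is the line along which they close (so a half turn about z gives the same grasp; the last joint's range is limited). The gripper opens to 87 mm and grips with 3 to 60 N. Pads are 19 mm wide; open, the fingers measure 117 mm over their backs; the gripper's body (75 mm by 190 mm) begins 51 mm behind the grasp point.
Start: joints at [-1.247, 0.332, -0.065, 1.46, 0.022, 1.35, -0.088], TCP at [0.212, 0.588, 0.223] pointing down, gripper open.
Joint ranges: [-2.6, 2.6], [-0.5, 2.12], [-1.47, 1.34], [0.16, 2.42], [-1.27, 4.41], [0.06, 2.06], [-2.6, 2.6]. Speed limits (rad/s): [2.22, 2.22, 2.79, 2.79, 3.14, 3.14, 3.14].

## Interface

Orientations are given as a unit quaternion [x, y, z, w].
In Python, from bench import sensors, vision, r gives the robot as it stands.
- The arm moves only by the shell command python3 -m crank 'ROWS' [OPENING] [FORCE]. ROWS is JSON, a list of rows, each a list of 2 entries, a list of its own where there are three numbers: the shift along the tool's x, y, z normalised to -1 to 1, where 1 is 3 cm, then the turn about the tool's z normalised to -1 to 1, where 1 is 8 degrees. A call has 1 to 12 rows; each row shifts and turns the commanded pose from where the row before left it, along the tool's axes as they then stand; what a row does not reach is not made up. A row lasts 1/8 s, in which the tool goes at most 62.5 mm and 10.7 degrees, less where a joint would pass 70% of its speed; a pose out of reach is approached as far as the arm can. A call with a number of a shift or a turn outside -1 to 1 is refused whole. A call with a gripper value outside its range is refused whole. OPENING is the opening, from 0 (shut) to 1 (fully open), set as the call begins (- or left out, the last holds). The fingers move at their own pace and stop on an object; FORCE is the grip in N (left out, the last holds). Time passes only in rows, so rows that do not move let the fingers close. It gives the time, the measured TCP pose, the force, the opening and the grip force at its end, in the units of the state.
- sensors.read_state(): the state, without advancing time (a new reading comes with each control period).
- vision.camera(name): name is "scene" or "top" or "wrist"; returns the picture (480x640x3 uint8, red, green, blue); there is no depth.
- vision.camera_model(name): a dict with "vertical_fov" (degrees; the focal length in pixels is half the picture's height over the tangent of half this angle, whatever the lens; pixels are square), "cx", "cy" (the principal point, pixels), "camera_from_world" (4x4, takes a point from world to camera coordinates); the wrist camera has in their place "hand_eye" (4x4, takes a point from camera to tool coordinates, whose origin is the TCP and whose axes are the flange's). Camera axes: x right, y down, z forward; pixel columns grow to the right and rows downward; lengths in m; the calibration is good to about 2 mm. A picture is of the moment at which its call begins: read the wrist's pose just before it. camera_model takes no time and is no camera call.
- r.close_job(): hands the job in; it is judged then, once.
The state is a dict: "time": time; "joint_positions": joint angles; "joint_vel": joint speeds; "joint_torque": joint torques, N m; "ee_pos": TCP position; "eef_rot": TCP orientation; "ft_force": force on the tool from outside, world axes, zero at the start; "torque": the same for the moment, N m; "width": finger opening in m; "grip_force": force on a finger pad.
Only numpy, scipy, OpenCV 4.12 (cv2) and the standard library are available. Lean on these libraries where they do the work, as an engineer would, in place of code of your own. Each camera call takes 0.05 s, during which the arm holds its last target. There are 200 camera calls.

## Working session

There is one attempt and no reset: what is moved stays moved. The work goes in short steps, Python scripts to look and compute and a shell command to move; the robot and the scene stay as the last step left them, time stands still between calls to the robot, and variables do not carry over. Pictures are saved under pics/ and viewed, at most 10 in all, crops included, and the job is handed in when it is done.

```bash
mkdir -p pics; python3 - <<'E'
from bench import sensors, vision, r
import cv2,numpy as np
for n in ("top","scene"):
    im=vision.camera(n); cv2.imwrite(f"pics/{n}0.png",im[:,:,::-1])
    m=vision.camera_model(n); print(n,m["vertical_fov"],m["cx"],m["cy"],np.round(m["camera_from_world"],3).tolist(), [k for k in m])
s=sensors.read_state(); print(s)
E
```

```text
top 47.853503263785505 314.64524791205366 234.86642018380616 [[-0.018, -1.0, 0.02, -0.104], [-0.992, 0.016, -0.127, 0.543], [0.127, -0.022, -0.992, 0.956], [0.0, 0.0, 0.0, 1.0]] ['vertical_fov', 'cx', 'cy', 'camera_from_world']
scene 53.04465022372307 327.9329002386151 243.94964204648315 [[0.895, -0.445, 0.005, -0.512], [-0.315, -0.642, -0.699, 0.164], [0.314, 0.624, -0.715, 0.809], [0.0, 0.0, 0.0, 1.0]] ['vertical_fov', 'cx', 'cy', 'camera_from_world']
{'time': 0.1, 'joint_positions': array([-1.24660083,  0.33281688, -0.06467953,  1.4608577 ,  0.02159412,
        1.34989843, -0.08853052]), 'joint_vel': array([-0.0003856 , -0.00046948, -0.00040096, -0.00238985, -0.00086139,
        0.00076548,  0.00066271]), 'joint_torque': array([ 1.32648005e-03, -6.24545360e+01,  2.47738149e-02, -3.90716422e+01,
       -6.14673877e-02,  3.66961502e-02,  8.13421138e-05]), 'ee_pos': array([0.21232369, 0.58746036, 0.22182814]), 'eef_rot': array([ 1.72545829e-01,  9.85001281e-01, -6.37450755e-04, -8.17555793e-05]), 'ft_force': array([-0.88215746, -0.26099911, -0.2313948 ]), 'torque': array([0.00345023, 0.01315642, 0.01884663]), 'grip_force': 0.0, 'width': 0.08713369553335215}
```

View pics/top0.png

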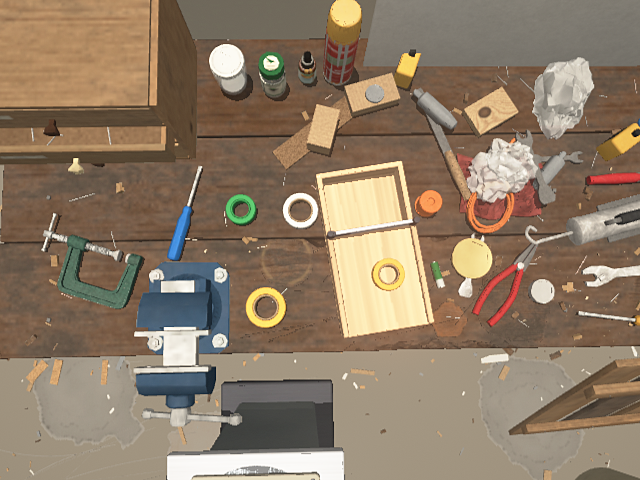

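View pics/scene0.png

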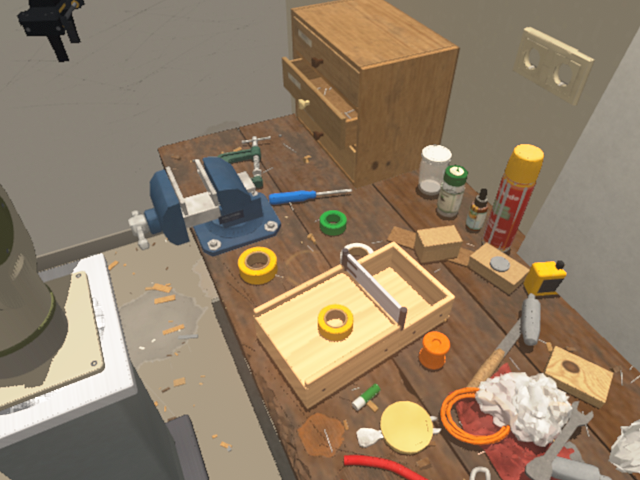

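```bash
python3 - <<'E'
import cv2
a=cv2.imread("pics/top0.png")[150:350,300:450]; cv2.imwrite("pics/tc.png",cv2.resize(a,None,fx=3,fy=3,interpolation=cv2.INTER_CUBIC))
a=cv2.imread("pics/scene0.png")[235:405,245:465]; cv2.imwrite("pics/sc.png",cv2.resize(a,None,fx=3,fy=3,interpolation=cv2.INTER_CUBIC))
E
```

```text
(no output)
```

View pics/tc.png

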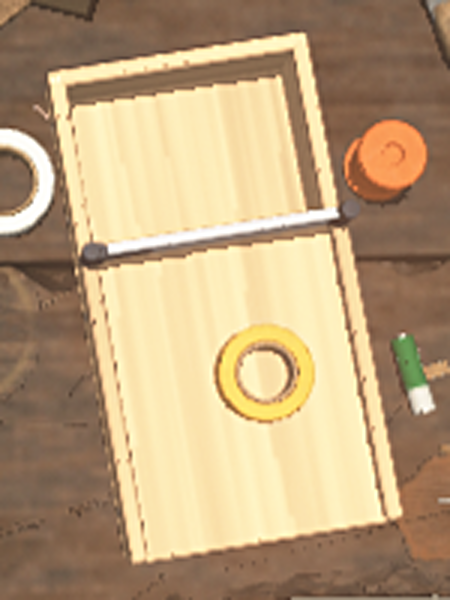

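View pics/sc.png

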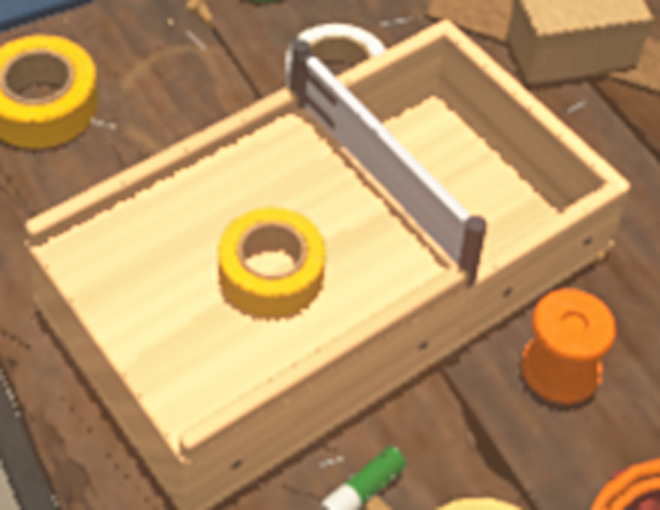

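```bash
cat > h.py <<'E'
import numpy as np, cv2
from bench import sensors, vision, r
def K(m):
    f=240/np.tan(np.radians(m["vertical_fov"]/2)); return np.array([[f,0,m["cx"]],[0,f,m["cy"]],[0,0,1]])
def proj(n,P):
    m=vision.camera_model(n);T=np.array(m["camera_from_world"]);c=np.atleast_2d(P)@T[:3,:3].T+T[:3,3]
    q=c@K(m).T;return q[:,:2]/q[:,2:]
def cast(n,uv,z):
    m=vision.camera_model(n);T=np.array(m["camera_from_world"]);o=-T[:3,:3].T@T[:3,3]
    d=T[:3,:3].T@np.linalg.inv(K(m))@[*uv,1];return o+d*(z-o[2])/d[2]
def w2b(p,X): 
    c,s=np.cos(X[2]),np.sin(X[2]);return np.array([[c,s],[-s,c]])@(np.array(p)[:2]-X[:2])
def b2w(p,X):
    c,s=np.cos(X[2]),np.sin(X[2]);return np.array([[c,-s],[s,c]])@np.array(p)[:2]+X[:2]
E
python3 - <<'E'
from h import *
from scipy.optimize import least_squares
M=np.array([[118,80,61],[118,-80,61],[0,75,110],[0,-75,110],[-180,80,75],[-180,-80,75]])/1e3
top=np.array([[48,73],[306,34],[94,252],[348,208],[134,562],[400,516]])/3+[300,150]
sc=np.array([[447,20],[628,186],[300,46],[473,222],[28,225]])/3+[245,235]
def res(X):
    P=np.array([[*b2w(p,X),p[2]] for p in M])
    return np.r_[(proj("top",P)-top).ravel(),(proj("scene",P[:5])-sc).ravel()]
s=least_squares(res,[0.5,-.2,.15],loss='soft_l1');X=s.x;print(X.tolist(),np.round(res(X).reshape(-1,2),1).tolist());np.save("X.npy",X)
for n,roi in (("top",(240,310,355,420)),("scene",(295,350,310,360))):
    im=cv2.imread(f"pics/{n}0.png");a,b,c,d=roi
    h=cv2.cvtColor(im[a:b,c:d],cv2.COLOR_BGR2HSV)
    mk=cv2.inRange(h,(20,175,120),(32,255,255))
    cs,_=cv2.findContours(mk,cv2.RETR_EXTERNAL,cv2.CHAIN_APPROX_NONE);k=max(cs,key=cv2.contourArea)
    (u,v),rad=cv2.minEnclosingCircle(k);p=cast(n,(u+c,v+a),.084 if n=="top" else .073)
    print(n,u+c,v+a,rad,p,w2b(p,X)*1e3)
print(sensors.read_state()["time"])
E
```

```text
[0.5438176575697986, -0.21350756032692708, 0.14512201790919868] [[0.3, -0.5], [0.8, -1.0], [-0.1, -0.4], [1.8, 0.3], [0.1, 1.9], [2.4, 1.8], [-0.6, -1.8], [1.1, -1.2], [-0.4, -1.2], [0.7, -0.5], [-3.5, -1.3]]Traceback (most recent call last):
  File "<stdin>", line 14, in <module>
ValueError: max() iterable argument is empty
```

```bash
python3 - <<'E'
from h import *
X=np.array([0.5438176575697986, -0.21350756032692708, 0.14512201790919868]);np.save("X.npy",X)
for n,roi in (("top",(240,310,355,420)),("scene",(295,350,310,360))):
    im=cv2.imread(f"pics/{n}0.png");a,b,c,d=roi
    h=cv2.cvtColor(im[a:b,c:d],cv2.COLOR_BGR2HSV)
    print(n,h[:,:,1].max(),h[h[:,:,1]>150][:3].tolist())
    mk=cv2.inRange(h,(15,170,100),(35,255,255))
    cs,_=cv2.findContours(mk,cv2.RETR_EXTERNAL,cv2.CHAIN_APPROX_NONE)
    if not cs: continue
    k=max(cs,key=cv2.contourArea)
    (u,v),rad=cv2.minEnclosingCircle(k);p=cast(n,(u+c,v+a),.084 if n=="top" else .073)
    print(n,u+c,v+a,rad,p,w2b(p,X)*1e3)
print(sensors.read_state()["time"],vision.camera_model("wrist"))
E
```

```text
top 175 [[24, 152, 252], [24, 152, 251], [24, 151, 251]]
top 383.5 289.0 0.5001000165939331 [ 0.43858385 -0.22884999  0.084     ] [-1.06346332e+02  3.70369899e-02]
scene 218 [[24, 154, 253], [24, 164, 253], [24, 170, 253]]
scene 335.10344886779785 322.0 18.517852783203125 [ 0.46357374 -0.24126573  0.073     ] [-83.41461235 -15.86205183]
0.1 {'vertical_fov': 62.5722386955749, 'cx': 318.58606949763214, 'cy': 241.3531169512822, 'hand_eye': array([[ 4.49610519e-04, -9.51774945e-01, -3.06796761e-01,
         8.47842120e-02],
       [ 9.99999897e-01,  4.09607404e-04,  1.94775228e-04,
         2.22581807e-04],
       [-5.97159571e-05, -3.06796817e-01,  9.51775031e-01,
        -1.63048687e-01],
       [ 0.00000000e+00,  0.00000000e+00,  0.00000000e+00,
         1.00000000e+00]])}
```

```bash
cat >> h.py <<'E'
X=np.load("X.npy")
def roll(n,im,roi,z=.084,S=130):
    a,b,c,d=roi; h=cv2.cvtColor(im[a:b,c:d],cv2.COLOR_BGR2HSV)
    mk=cv2.inRange(h,(20,S,80),(30,255,255))
    k=max(cv2.findContours(mk,cv2.RETR_EXTERNAL,cv2.CHAIN_APPROX_NONE)[0],key=cv2.contourArea)
    (u,v),rad=cv2.minEnclosingCircle(k);p=cast(n,(u+c,v+a),z);return (u+c,v+a,rad),w2b(p,X)*1e3
def tool():
    from scipy.spatial.transform import Rotation as R
    s=sensors.read_state();A=R.from_quat(s["eef_rot"]).as_matrix();p=s["ee_pos"]
    o=lambda a,b:np.round(w2b(p+A@[b/1e3,a/1e3,0],X)*1e3,1)
    print("t",s["time"],"p",p.round(4),"yawY bin",np.degrees(np.arctan2(A[1,1],A[0,1])-X[2]).round(1),"tcp bin",o(0,0),"zaxis",A[:,2].round(3),"F",s["ft_force"].round(1),"w",s["width"])
    print(" corner P",o(-43.5,9.5),o(-43.5,-9.5),"lead F",o(58.5,9.5),o(58.5,-9.5))
    return s,A,p
def delta(target_b,z):
    "rows units to reach TCP bin target (mm)"
    s,A,p=tool();t=np.r_[b2w(np.array(target_b)/1e3,X),z];print("delta units",(A.T@(t-p)/.03).round(2))
E
python3 - <<'E'
from h import *
q,p=roll("top",cv2.imread("pics/top0.png"),(240,310,355,420));print(q,p)
s,A,pp=tool()
for t in ([.42,.30,.26],):print((A.T@(np.array(t)-pp)/.03).round(2))
t=b2w([p[0]/1e3-.012,.0196],X);print(t);print((A.T@(np.r_[t,.2]-pp)/.03).round(2))
print(b2w([(p[0]-28-12+30.2)/1e3,.0196],X))
E
```

```text
(388.6311492919922, 273.53278732299805, 15.824760437011719) [-81.547827   -13.52165472]
t 0.1 p [0.2123 0.5875 0.2218] yawY bin 61.8 tcp bin [-212.2  840.5] zaxis [-0.    -0.001 -1.   ] F [-0.9 -0.3 -0.2] w 0.08713369553335215
 corner P [-241.1  806.6] [-224.4  797.7] lead F [-192.9  896.5] [-176.2  887.6]
[-9.77 -6.66 -1.26]
[ 0.44841876 -0.20764184]
[-16.41 -22.25   0.76]
[ 0.45059564 -0.20732369]
```

```bash
python3 -m crank '[[[-0.5,-0.35,-0.2],0],[[-1,-0.7,-0.1],0],[[-1,-0.7,-0.1],0],[[-1,-0.7,-0.1],0],[[-1,-0.7,-0.1],0],[[-1,-0.7,-0.1],0],[[-1,-0.7,-0.1],0],[[-1,-0.7,-0.1],0],[[-1,-0.7,-0.1],0],[[-1,-0.6,-0.1],0],[[-0.3,-0.2,0],0],[[0,0,0],0]]' 1; python3 -c "
from h import *
delta([-92,20],.14)"
```

```text
time: 1.6
ee_pos: [0.4202, 0.2968, 0.2557]
eef_rot: [0.173, 0.985, 0.0, -0.0]
ft_force: [0.2, 0.5, 0.3]
width: 0.0873
grip_force: 0.0
t 1.6 p [0.4202 0.2968 0.2557] yawY bin 61.7 tcp bin [-48.6 522.8] zaxis [-0.  0. -1.] F [0.2 0.5 0.3] w 0.08729401958221067
 corner P [-77.5 489. ] [-60.8 480. ] lead F [-29.2 578.8] [-12.5 569.8]
delta units [ -6.66 -15.45   3.85]
```

```bash
python3 -m crank '[[[-0.2,-0.5,0],0],[[-0.42,-1,0],0],[[-0.42,-1,0],0],[[-0.42,-1,0],0],[[-0.42,-1,0],0],[[-0.42,-1,0],0],[[-0.42,-1,0],0],[[-0.42,-1,0],0],[[-0.42,-1,0],0],[[-0.42,-1,0],0],[[-0.42,-1,0],0],[[-0.42,-1,0],0]]' ; python3 -m crank '[[[-0.42,-1,0.2],0],[[-0.42,-1,0.3],0],[[-0.42,-1,0.4],0],[[-0.4,-0.9,0.4],0],[[0,0,0.4],0.8],[[0,0,0.3],0.8],[[0,0,0.2],0.8],[[0,0,0.1],0.9],[[0,0,0],0]]'; python3 - <<'E'
from h import *
delta([-92,20],.1)
im=vision.camera("wrist");cv2.imwrite("pics/w1.png",im[:,:,::-1])
im=vision.camera("scene");cv2.imwrite("pics/s1.png",im[:,:,::-1])
E
```

```text
time: 3.1
ee_pos: [0.4382, -0.0769, 0.2554]
eef_rot: [0.172, 0.985, 0.0, -0.0]
ft_force: [0.7, 0.5, 0.2]
width: 0.087
grip_force: 0.0
time: 4.22
ee_pos: [0.4454, -0.2026, 0.1862]
eef_rot: [0.392, 0.92, 0.0, -0.0]
ft_force: [0.2, -0.0, 0.7]
width: 0.0871
grip_force: 0.0
t 4.225 p [ 0.4454 -0.2026  0.1862] yawY bin 35.5 tcp bin [-95.8  25. ] zaxis [-0.001  0.001 -1.   ] F [ 0.2 -0.   0.7] w 0.08709274712600631
 corner P [-136.7    7.4] [-125.7   -8. ] lead F [-53.7  66.7] [-42.7  51.2]
delta units [-0.21  0.01  2.87]
```

View pics/w1.png

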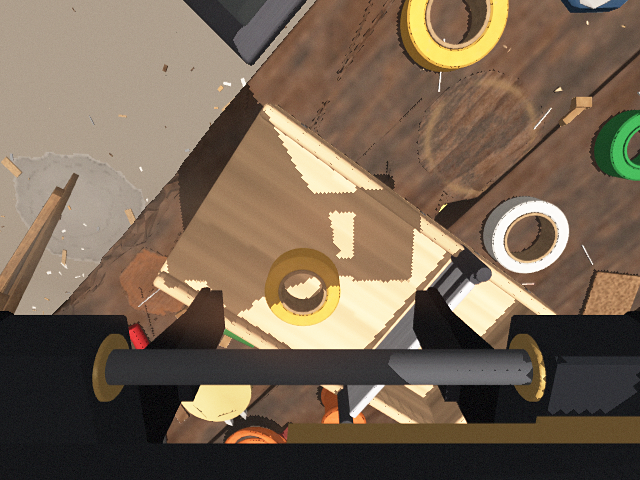

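```bash
cat >> h.py <<'E'
def wcast(uv,z,s):
    from scipy.spatial.transform import Rotation as R
    m=vision.camera_model("wrist");H=np.array(m["hand_eye"]);A=R.from_quat(s["eef_rot"]).as_matrix()
    o=A@H[:3,3]+s["ee_pos"];d=A@H[:3,:3]@np.linalg.inv(K(m))@[*uv,1];return w2b(o+d*(z-o[2])/d[2],X)*1e3
def wroll(im,z=.084,S=100):
    h=cv2.cvtColor(im,cv2.COLOR_BGR2HSV)
    return h
E
python3 - <<'E'
from h import *
s=sensors.read_state()
for uv,z in (((303,285),.084),((482,273),.110),((264,106),.075),((155,282),.075)):print(uv,wcast(uv,z,s))
E
```

```text
(303, 285) [-84.52077994  -9.57066626]
(482, 273) [-0.09651681 75.80429559]
(264, 106) [-176.83056448   77.12901153]
(155, 282) [-174.75454476  -76.1678794 ]
```

```bash
python3 -m crank '[[[0,0,0.5],0.7],[[0,0,0.8],0],[[0,0,0.8],0],[[0,0,0.5],0],[[0,0,0],0]]' >/dev/null; python3 - <<'E'
from h import *
delta([-87,22],.068)
E
```

```text
t 4.95 p [ 0.4454 -0.203   0.108 ] yawY bin 29.9 tcp bin [-95.9  24.6] zaxis [-0.002  0.    -1.   ] F [-0.3 -0.2  0.6] w 0.08708740975848227
 corner P [-138.3   11.2] [-128.9   -5.3] lead F [-49.9  62. ] [-40.4  45.5]
delta units [-0.23  0.22  1.33]
```

```bash
python3 -m crank '[[[-0.08,-0.04,0.5],0],[[0,0,0.5],0],[[0,0,0.33],0],[[0,0,0],0],[[0,0,0],0]]' >/dev/null; python3 - <<'E'
from h import *
tool()
im=vision.camera("wrist");cv2.imwrite("pics/w2.png",im[:,:,::-1])
im=vision.camera("scene");cv2.imwrite("pics/s2.png",im[:,:,::-1])
a=np.hstack([cv2.imread("pics/w2.png")[100:440,120:520],cv2.imread("pics/s2.png")[180:520,220:520][:300]if 0 else cv2.resize(cv2.imread("pics/s2.png")[170:440,230:548],(400,340))]);cv2.imwrite("pics/c2.png",a)
E
```

```text
t 5.575 p [ 0.4466 -0.2059  0.0688] yawY bin 29.8 tcp bin [-95.1  21.6] zaxis [ 0. -0. -1.] F [ 0.5 -0.7 -0.3] w 0.08666926857852823
 corner P [-137.6    8.2] [-128.1   -8.2] lead F [-49.1  58.9] [-39.6  42.5]
```

View pics/c2.png

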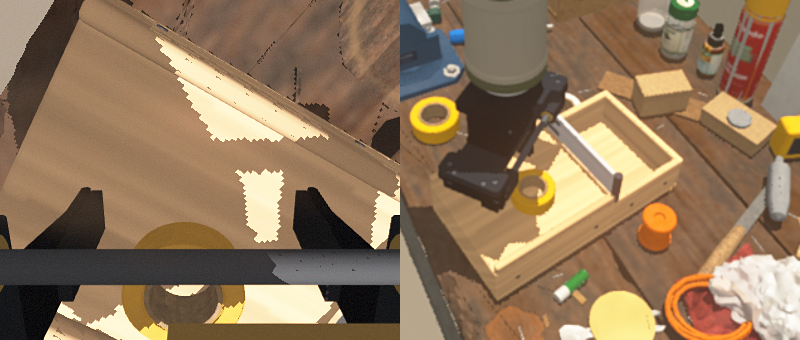

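```bash
cat >> h.py <<'E'
def look(tag):
    s,A,p=tool();im=vision.camera("scene")[:,:,::-1].copy();cv2.imwrite(f"pics/{tag}.png",im)
    T=proj("scene",[[*b2w([-.06,-.02],X),.07]])[0]
    h=cv2.cvtColor(im,cv2.COLOR_BGR2HSV);mk=cv2.inRange(h,(18,140,60),(32,255,255));mk[:, :300]=0;mk[:250]=0;mk[380:]=0;mk[:,430:]=0
    k=max(cv2.findContours(mk,cv2.RETR_EXTERNAL,cv2.CHAIN_APPROX_NONE)[0],key=cv2.contourArea)
    q=cv2.minEnclosingCircle(k);print("roll",np.round(q[0]),q[1].__round__(1),w2b(cast("scene",q[0],.073),X)*1e3,cv2.boundingRect(k))
E
python3 -c "
from h import *
look('s3')"
python3 -m crank '[[[-0.08,0.145,0],0],[[-0.08,0.145,0],0],[[-0.08,0.145,0],0],[[-0.08,0.145,0],0],[[-0.08,0.145,0],0],[[-0.08,0.145,0],0],[[0,0,0],0]]' >/dev/null;python3 -c "
from h import *
look('s4')"
```

```text
t 5.675 p [ 0.4467 -0.2058  0.069 ] yawY bin 29.8 tcp bin [-94.9  21.6] zaxis [ 0.001  0.    -1.   ] F [ 0.5 -0.2 -0. ] w 0.08700632981106082
 corner P [-137.4    8.3] [-128.    -8.2] lead F [-48.9  59. ] [-39.5  42.5]
roll [335. 322.] 18.7 [-83.41305102 -15.90553474] (318, 304, 36, 37)
t 6.6 p [ 0.4763 -0.2009  0.0686] yawY bin 29.8 tcp bin [-65.   22.3] zaxis [ 0. -0. -1.] F [-0.3 -0.1  1.2] w 0.08700194304836482
 corner P [-107.5    8.9] [-98.   -7.6] lead F [-19.   59.6] [-9.6 43.1]
roll [342. 320.] 18.7 [-71.75771622 -18.1361723 ] (325, 302, 35, 36)
```

```bash
python3 -m crank '[[[-0.11,0.09,0],0],[[-0.11,0.09,0],0],[[-0.11,0.09,0],0],[[-0.11,0.09,0],0],[[-0.11,0.09,0],0],[[0,0,0],0],[[0,0,0],0]]' >/dev/null;python3 -c "
from h import *
look('s5')"
```

```text
t 7.525 p [ 0.4949 -0.2051  0.0678] yawY bin 29.8 tcp bin [-47.2  15.4] zaxis [-0.004  0.001 -1.   ] F [-8.2  2.1  1.1] w 0.08711211419779148
 corner P [-89.7   2. ] [-80.2 -14.5] lead F [-1.2 52.8] [ 8.3 36.3]
roll [353. 317.] 18.6 [-54.15777206 -23.71397912] (336, 299, 36, 36)
```

```bash
python3 -m crank '[[[-0.115,0.09,0],0],[[-0.115,0.09,0],0],[[-0.115,0.09,0],0],[[0,0,0],0],[[0,0,0],0]]' >/dev/null;python3 -c "
from h import *
look('s6')"
```

```text
t 8.2 p [ 0.5077 -0.2091  0.0679] yawY bin 29.8 tcp bin [-35.    9.6] zaxis [-0.004  0.    -1.   ] F [-7.  -1.1 -1. ] w 0.08694051009438059
 corner P [-77.5  -3.7] [-68.1 -20.2] lead F [11.  46.9] [20.4 30.4]
roll [362. 316.] 18.6 [-41.20590356 -29.85603806] (345, 298, 35, 35)
```

View pics/s6.png

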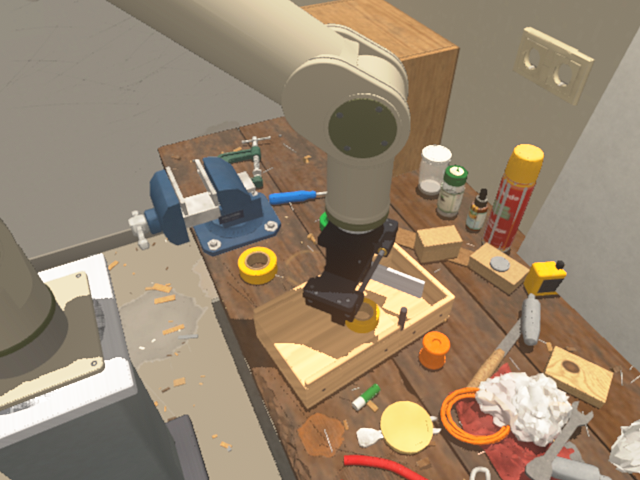

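```bash
python3 -m crank '[[[-0.145,0.07,0],0],[[-0.145,0.07,0],0],[[-0.145,0.07,0],0],[[0,0,0],0]]' >/dev/null;python3 -c "
from h import *
look('s7')"
```

```text
t 8.75 p [ 0.5207 -0.2159  0.0678] yawY bin 29.8 tcp bin [-23.2   0.9] zaxis [-0.004 -0.    -1.   ] F [-6.2 -1.8  0.1] w 0.08714538270499325
 corner P [-65.7 -12.4] [-56.2 -28.9] lead F [22.9 38.2] [32.3 21.7]
roll [370. 314.] 18.6 [-29.5807398  -35.50827361] (354, 297, 34, 35)
```

```bash
python3 -m crank '[[[-0.125,0.08,0],0],[[-0.125,0.08,0],0],[[-0.125,0.08,0],0],[[-0.065,0.115,0],0],[[0,0,0],0]]' >/dev/null;python3 -c "
from h import *
look('s8')"
```

```text
t 9.425 p [ 0.5378 -0.2198  0.0681] yawY bin 29.8 tcp bin [-6.8 -5.3] zaxis [-0.003 -0.    -1.   ] F [-5.1 -2.8  0.5] w 0.08675835090041636
 corner P [-49.3 -18.7] [-39.9 -35.2] lead F [39.2 32. ] [48.7 15.5]
roll [379. 311.] 18.1 [-12.93433042 -37.96683973] (365, 294, 32, 34)
```

```bash
python3 -m crank '[[[-0.06,0.1,0],0],[[-0.06,0.1,0],0],[[-0.06,0.1,0],0],[[-0.06,0.1,0],0],[[-0.06,0.1,0],0]]' >/dev/null;python3 -c "
from h import *
look('s9')"
```

```text
t 10.1 p [ 0.5551 -0.2179  0.0682] yawY bin 29.8 tcp bin [10.6 -6. ] zaxis [-0.003 -0.001 -1.   ] F [-5.  -2.8  1.6] w 0.08704538433392964
 corner P [-31.9 -19.3] [-22.5 -35.8] lead F [56.6 31.3] [66.1 14.8]
roll [387. 305.] 17.6 [  4.4307801  -36.35562759] (374, 290, 31, 33)
```

```bash
python3 -m crank '[[[-0.07,0.12,0],0],[[-0.07,0.12,0],0],[[-0.07,0.12,0],0],[[-0.07,0.12,0],0],[[-0.07,0.12,0],0],[[-0.07,0.12,0],0],[[-0.07,0.12,0],0],[[0,0,0],0]]' >/dev/null;python3 -c "
from h import *
look('s10')"
```

```text
t 11.15 p [ 0.5858 -0.2126  0.0687] yawY bin 29.8 tcp bin [41.7 -5.2] zaxis [ 0.001 -0.    -1.   ] F [-0.8 -2.2  0.3] w 0.08716538415737869
 corner P [ -0.8 -18.6] [  8.7 -35. ] lead F [87.7 32.2] [97.1 15.7]
roll [408. 307.] 13.7 [ 30.39653389 -57.90831736] (405, 293, 17, 28)
```

View pics/s10.png

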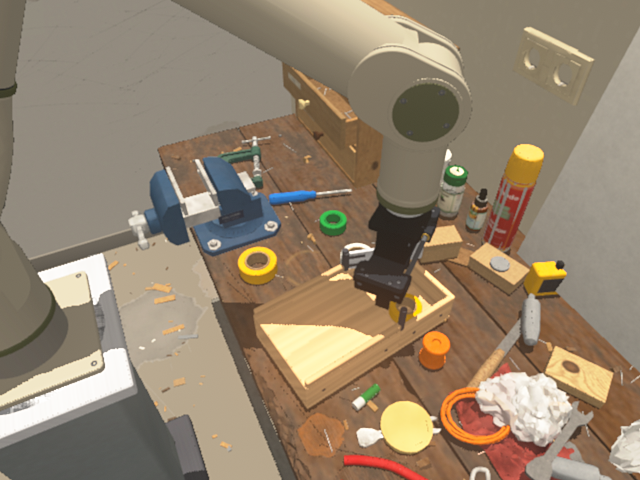

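```bash
python3 -m crank '[[[0.1,-0.17,0],0],[[0.1,-0.17,0],0],[[0.12,-0.2,0],0],[[0.12,-0.2,0],0],[[0.12,-0.2,0],0],[[0.12,-0.2,0],0],[[0,0,0],0]]' >/dev/null;python3 -c "
from h import *
look('s11')
im=vision.camera('top')[:,:,::-1];w=vision.camera('wrist')[:,:,::-1]
c=lambda a:cv2.resize(a,(400,300))
cv2.imwrite('pics/c11.png',np.hstack([c(w[90:480,60:580]),c(cv2.imread('pics/s11.png')[230:380,300:500])]))"
```

```text
t 12.075 p [ 0.5446 -0.2182  0.0686] yawY bin 29.8 tcp bin [ 0.1 -4.8] zaxis [-0.001  0.    -1.   ] F [-2.  -3.6  1.2] w 0.08677574114420435
 corner P [-42.4 -18.1] [-33.  -34.6] lead F [46.1 32.5] [55.6 16. ]
roll [405. 308.] 16.9 [ 23.92291563 -58.05629812] (389, 293, 33, 30)
```

View pics/c11.png

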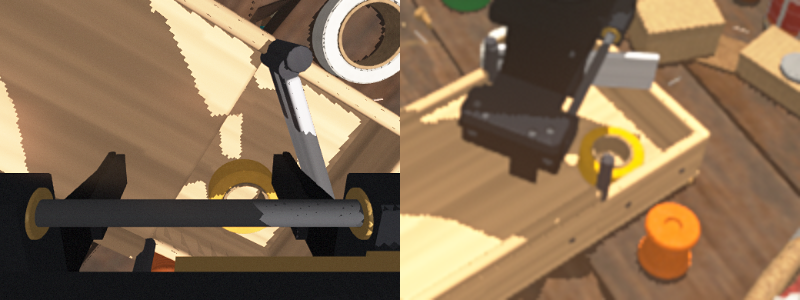

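```bash
python3 -m crank '[[[0.12,-0.2,0],0],[[0.12,-0.2,0],0],[[0.12,-0.2,0],0],[[0.12,-0.2,0],0],[[0.12,-0.2,0],0],[[0.12,-0.2,0],0],[[0.12,-0.2,0],0],[[0.12,-0.2,0],0],[[0.12,-0.2,0],0],[[0.12,-0.2,0],0],[[0.12,-0.2,0],0],[[0,0,0],0]]' >/dev/null; python3 -m crank '[[[0,0,-0.4],0],[[0,0,-0.9],0],[[0,0,-1],0],[[0,0,-1],0],[[0,0,-0.5],0],[[0,0,0],0],[[0,0,0],0]]';python3 -c "
from h import *
look('s12')
h=cv2.imread('pics/s12.png')
q=roll('scene',h,(280,340,375,440),z=.019,S=140);print(q)
im=vision.camera('top')[:,:,::-1]
c=lambda a:cv2.resize(a,(400,300))
cv2.imwrite('pics/c12.png',np.hstack([c(im[150:330,290:530]),c(h[230:380,300:500])]))"
```

```text
time: 14.6
ee_pos: [0.469, -0.2271, 0.1816]
eef_rot: [0.437, 0.899, -0.0, -0.001]
ft_force: [0.7, 0.4, -0.5]
width: 0.0871
grip_force: 0.0
t 14.6 p [ 0.469  -0.2271  0.1816] yawY bin 29.8 tcp bin [-76.   -2.6] zaxis [-0.001  0.    -1.   ] F [ 0.7  0.4 -0.5] w 0.08706216679033665
 corner P [-118.5  -16. ] [-109.1  -32.5] lead F [-30.   34.7] [-20.6  18.2]
roll [407. 305.] 15.5 [ 31.71468707 -53.82602419] (394, 293, 28, 28)
((407.5, 303.5, 15.4435453414917), array([ 66.72657292, -25.45712917]))
```

View pics/c12.png

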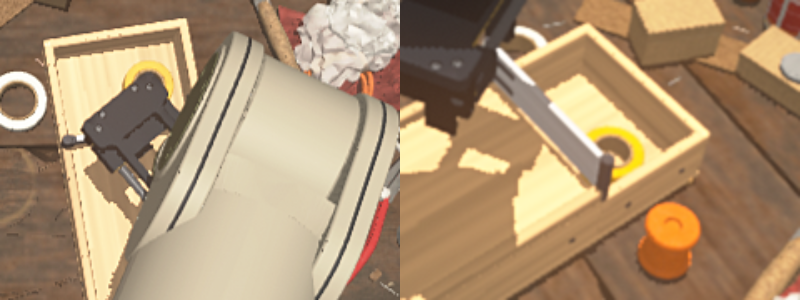

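The roll lies flat in the bin at about bin (67, -25) mm. The flap is shut behind it and the fingers are clear, so I'm handing in.

```bash
python3 -c "
from bench import r
print(r.close_job())"
```

```text
the job is handed in; nothing more can be done
None
```

The small yellow roll lies flat in the bin with the flap shut behind it, the fingers are clear and nothing else appeared to move; I handed the job in just after 14.6 s (no verdict was shown).

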